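# Load a round bar into the V-block by rolling it

## Robot

A 6-joint arm with a two-finger parallel gripper is mounted at the origin on the work surface. World frame = base frame: x ahead of the robot, y to its left, z up, the work surface at z = 0. Lengths are in mm, angles in rad, forces in N, time in s.
With the tool pointing down it reaches from about 275 to 825 mm from the base axis. Payload 4.9 kg.
Tool frame: the origin (TCP) lies at the very end of the fingers, on their centre line; the grasp point (between the pads) lies 19 mm behind it; z points along the fingers, y is the line along which they close (so a half turn about z gives the same grasp; the last joint's range is limited). The gripper opens to 85 mm and grips with 20 to 120 N. Pads are 22 mm wide; open, the fingers measure 114 mm over their backs; the gripper's body (76 mm by 85 mm) begins 54 mm behind the grasp point. The pads swing forward as they close: fully open they stand 13 mm farther back than shut.
Start: joints at [-1.385, 0.326, -0.193, 1.052, 0, 1.437], TCP at [172.919, -522.128, 196.481] pointing down, gripper open.
Joint ranges: [-2.65, 2.65], [-0.97, 1.79], [-1.3, 1.35], [-1.93, 2.1], [-1.47, 1.37], [-3.14, 3.14]. Speed limits (rad/s): [2.57, 2.57, 3.14, 3.14, 3.14, 3.14].

## Interface

Orientations are given as [roll, pitch, yaw] about the fixed x, y, z axes, in that order (R = Rz(yaw) Ry(pitch) Rx(roll)).
In Python, from bench import bot, solve_ik, imaging gives the robot as it stands. Calls block until the motion is done:
- bot.move_ptp(position, orientation): joint-space move of the TCP to a pose.
- bot.movel(position, rot=None, max_speed=150, threshold=None): straight line of the TCP; rot=None keeps the orientation; max_speed is the mean speed in mm/s. With threshold (N) it stops when the force on the tool has changed by that much, and returns True; else False.
- bot.move_j(angles): joint-space move.
- bot.grip(opening, effort=None): opening from 0.0 (shut) to 1.0 (fully open); effort is the grip in N (None keeps the last); returns when the fingers have stopped.
- bot.dwell(seconds).
- solve_ik(position, orientation): joint angles nearest the present ones, or None.
- bot.get_state(): the state.
- imaging.capture(name): name is "scene" or "top" or "wrist"; returns the picture (400x640x3 uint8, blue, green, red); there is no depth.
- imaging.camera_model(name): a dict with "K" (3x3 intrinsics, pixels), "position" and "rotation" of the camera in the world. Camera axes: x right, y up, looking along -z (the intrinsics and any distortion apply to the point x, -y, -z); pixel columns grow to the right and rows downward; lengths in mm; the calibration is good to about 2 mm. A picture is of the moment at which its call begins: read the wrist's pose just before it. camera_model takes no time and is no camera call; for the wrist camera it gives the pose at the moment of the call.
A pose or a line that the arm cannot do raises bot.IKError and nothing moves.
- bot.sign_off(): hands the job in; it is judged then, once.
The state is a dict: "t": time; "qpos": joint angles; "joint_velocities": joint speeds; "effort": joint torques, N m; "tcp_pos": TCP position; "orientation": TCP orientation; "contact_force": force on the tool from outside, world axes, zero at the start; "wrist_torque": the same for the moment, N m; "opening": opening from 0.0 (shut) to 1.0 (fully open); "gripper_force": force on a finger pad.
Only numpy, scipy, OpenCV 4.12 (cv2) and the standard library are available. Lean on these libraries where they do the work, as an engineer would, in place of code of your own. Each camera call takes 0.05 s, during which the arm holds its last target. There are 200 camera calls.

## Task

Load the round steel bar into the V-block for marking out: without picking it up, roll it slowly on its side over the levelling plate, pushing with the fingers, until it drops into the V-groove, then push it along the groove by its free end until its other end is fully up against the stop plate. Never lift or carry the bar, do not let it run off the plate, leave the other things where they lie, and take the hand away when the bar is home.

Things in the scene. Friction and masses are not known exactly. Their poses are not given: they have to be found in the camera images.
- bar: loose round bar of bright steel, 28 mm in diameter, 130 mm long, 0.5 to 0.8 kg, lying on the levelling plate, its axis parallel to the plate's x within 0.06 rad. Origin at its middle, on its axis (14 mm above what it lies on); its own x runs along it, y and z turn with it. Pushed from the side it rolls easily (1 to 2 N), square to its own axis, and soon stops.
- plate: fixed levelling plate of dark steel, 260 mm (x) by 280 mm (y) and 40 mm thick, on the bench. Origin at the centre of its underside, z up, top face 40 mm above the origin. Turned by up to 0.3 rad. The V-block stands against one of its two y ends (left or right, it varies), the bolster against the other.
- vblock: fixed steel V-block, 120 mm long (x), 80 mm wide (y), 39.5 mm high; stands against the plate, its axes parallel to the plate's, its flat lands flush with the plate's top. Origin at the centre of its underside. A 90-degree V-groove, 40 mm wide at the top, 20 deep, runs along x at y = 0, open at the -x end (nearest the robot). An upright stop plate (8 mm thick, 76 wide, 62 high) closes the +x end.
- stop_face (a point): point on the inner face of the V-block's stop plate (60 mm in +x from the block's middle), at y = 0, 39.3 mm above the block's underside: where the middle of the bar's end comes to rest. Axes as the V-block's. Against it, the bar's middle is 65 mm back along -x and its free end stands 10 mm out of the block's open end.
- bolster: fixed dark steel block with an upright hole, 110 mm (x) by 80 mm (y) by 70 mm high, standing against the plate's other end, 30 mm higher than the plate. Origin at the centre of its underside.
- chisel: loose hexagonal cold chisel, 18 mm thick, 134 mm long, lying on the far strip of the plate along y. Origin on its underside, near its middle, its own x along it. To be left alone.
- ferrule: loose brass ring, 32 mm across and 26 mm high, standing on the far strip of the plate. Origin at the centre of its underside. To be left alone.
- hammer: loose hammer, 105 mm head, 250 mm handle, lying on the bench to the left of the plate. Origin below its head. To be left alone.
- blank_a: loose knife blank, 4 mm thick, 280 mm long, lying on the bench to the right of the plate. To be left alone.
- blank_b: another such knife blank, further away on the right. To be left alone.
- groove (a point): point over the middle of the V-groove, at the height of the axis of a bar lying in it (39.3 mm above the block's underside; the bar's top is then 14 mm above the lands). Axes as the V-block's. The groove is ground and oiled: sliding the bar along it takes 1.5 to 4 N, more if it is pressed down meanwhile.
Mind the look-alikes: they are no part of the job. What is meant by the bar is not orange, and is the smaller of those in its own colour.

How it is judged (in metres and radians):
On the way, in this order (a step that is already met when the one before it is completed fails the run):
1. the bar has rolled half a turn about its own axis on the plate (angle between bar's own z axis and vertical above 2.2 rad and height (world z) of bar above 0.05 m).
2. the bar has rolled on to nearly a full turn (angle between bar's own z axis and vertical below 1 rad and height (world z) of bar above 0.05 m).
3. the bar has dropped into the V-groove (y of bar in the frame of vblock between -0.006 and 0.006 m and z of bar in the frame of vblock below 0.044 m), for 0.1 s.
At the end, for the whole second after the job is handed in: The bar lies at rest, fully down in the V-groove (axis within 3 mm of the groove's middle and of its seated height, parallel to it within 0.04 rad), with its end within 3 mm of the stop plate (y of bar in the frame of vblock between -0.003 and 0.003 m and z of bar in the frame of vblock between 0.036 and 0.042 m and angle between the x axis of bar and the x axis of vblock, either way round below 0.04 rad and x of bar in the frame of vblock between -0.008 and 0 m and linear speed of bar below 0.02 m/s and angular speed of bar below 0.3 rad/s); the robot touches nothing.
It fails at once if the bar is lifted: its middle is more than 8 mm above where it lies on the plate (height (world z) of bar above 0.062 m).
It fails at once if the bar has run off the plate or the V-block (height (world z) of bar below 0.03 m).
It fails at once if the bar runs fast over the plate (above 0.4 m/s) (height (world z) of bar above 0.0525 m and linear speed of bar above 0.4 m/s).
It fails at once if another thing is moved by more than 15 mm (distance of any of chisel, ferrule, hammer, blank_a, blank_b from where it was at the start of the episode above 0.015 m).
It also fails if it takes over 53 s, if anything falls off the work surface, if the arm or the gripper's body presses on something with over 40 N, if the wrist force passes 120 N, or if a joint passes its speed limit or range.

## Working session

There is one attempt and no reset: what is moved stays moved. The work goes in short steps, each a Python script; the robot and the scene stay as the last script left them, time stands still between calls to the robot, and variables do not carry over. Pictures are saved under pics/ and viewed, at most 10 in all, crops included, and the job is handed in when it is done.

```bash
mkdir -p pics; ls
python3 - <<'E'
from bench import bot, imaging
import cv2
for n in("scene","top"):
    cv2.imwrite(f"pics/{n}0.png",imaging.capture(n)); m=imaging.camera_model(n); print(n,m)
print(bot.get_state()["t"])
E
```

```text
pics
scene {'K': array([[384.66133545,   0.        , 329.61249033],
       [  0.        , 384.66133545, 197.66602104],
       [  0.        ,   0.        ,   1.        ]]), 'position': array([1462.07477573, -327.4050132 ,  690.67757058]), 'rotation': array([ 1.01233416, -0.00839614,  1.26243633])}
top {'K': array([[484.57542771,   0.        , 317.95866427],
       [  0.        , 484.57542771, 203.95515352],
       [  0.        ,   0.        ,   1.        ]]), 'position': array([ 218.43745925,  -16.55889787, 1709.11495863]), 'rotation': array([ 0.17934691, -0.00868367, -1.57605708])}
0.1
```

View pics/scene0.png

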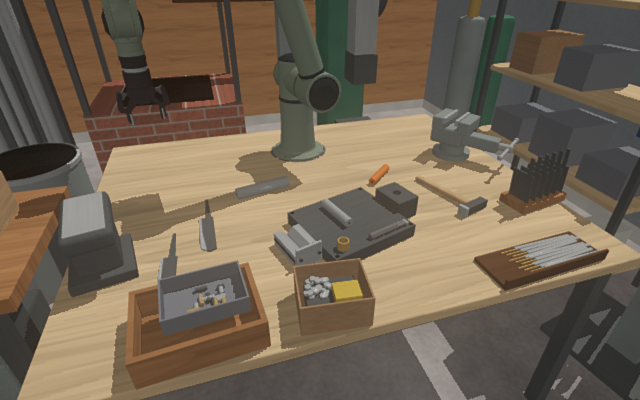

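View pics/top0.png

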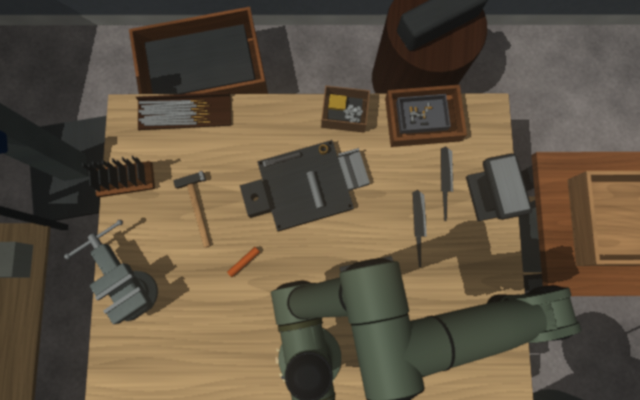

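The bar candidates are:
- The steel bar on the plate, at top (315,189) and scene (338,211).
- The orange one, at top (244,261) and scene (379,174).
- The larger grey one on the bench, at scene (262,188).

I choose the one on the plate. The V-block is at top (353,170), on the right (-y), and the bolster at (256,197). Next I localise roughly and take close views with the wrist camera.

```bash
cat > h.py <<'E'
import numpy as np, cv2
from scipy.spatial.transform import Rotation as R
from bench import bot, imaging, solve_ik
def ray(m,uv):
    K=m["K"]; d=np.linalg.inv(K)@[uv[0],uv[1],1]; d=np.array([d[0],-d[1],-d[2]])
    return np.array(m["position"]), R.from_euler("xyz",m["rotation"]).as_matrix()@d
def onz(m,uv,z):
    p,d=ray(m,uv); return p+d*(z-p[2])/d[2]
def proj(m,P):
    c=R.from_euler("xyz",m["rotation"]).as_matrix().T@(np.array(P)-m["position"])
    u=m["K"]@[c[0],-c[1],-c[2]]; return u[:2]/u[2]
def tri(a,b):
    (p,d),(q,e)=a,b
    s=np.linalg.lstsq(np.c_[d,-e],q-p,rcond=None)[0]
    x,y=p+s[0]*d,q+s[1]*e; return (x+y)/2,np.linalg.norm(x-y)
E
python3 - <<'E'
from h import *
t=imaging.camera_model("top");s=imaging.camera_model("scene")
for n,uv,z in[("bar",(315,189),54),("vb",(353,170),40),("plateBL",(277,229),40),("plateBR",(355,207),40),("plateTL",(257,161),40),("bolster",(256,197),70)]: print(n,onz(t,uv,z).round())
print(tri(ray(t,(315,189)),ray(s,(338,211))))
print(bot.get_state()["orientation"])
p=bot.get_state()["tcp_pos"]; w=imaging.camera_model("wrist"); print(p,w)
E
```

```text
bar [572. -22.  54.]
vb [ 643. -158.   40.]
plateBL [433. 110.  40.]
plateBR [ 510. -162.   40.]
plateTL [677. 183.  40.]
bolster [541. 181.  70.]
(array([572.6322868 , -17.73033453,  55.96234243]), np.float64(9.909022416713114))
[-3.14010387e+00 -2.32974442e-04  3.19804437e-01]
[ 172.83013096 -521.55939023  195.79958566] {'K': array([[332.67739787,   0.        , 317.3121349 ],
       [  0.        , 332.67739787, 203.4735317 ],
       [  0.        ,   0.        ,   1.        ]]), 'position': array([ 247.68007348, -497.63934179,  373.68070863]), 'rotation': array([-0.31164878,  0.00146295, -1.25118244])}
```

Run:
```python
from h import *
yaw=.27; ex=np.array([np.cos(yaw),np.sin(yaw)]); ey=np.array([-ex[1],ex[0]]); c=np.array([593,10])
o=[np.pi,0,yaw-np.pi/2]
import json; ms=[]
for i,dx in enumerate((-75,30)):
    p=[*(c+ex*dx-ey*120),240]; print(p,solve_ik(p,o))
    (bot.move_ptp if i==0 else bot.movel)(p,o); bot.dwell(.2)
    m=imaging.camera_model("wrist"); cv2.imwrite(f"pics/w{i}.png",imaging.capture("wrist"))
    ms.append({k:np.array(v).tolist() for k,v in m.items()})
json.dump(ms,open("w.json","w")); print(bot.get_state()["t"],ms[1])
```

```text
[np.float64(552.7249551752179), np.float64(-125.6573653155692), 240] [-0.35375498  0.33381772 -0.06937689  1.16760172  0.         -2.19455131]
[np.float64(653.9208992936365), np.float64(-97.65056446324193), 240] [-0.25978416  0.52175997  0.21921677  1.26825314  0.         -2.10058049]
4.4917 {'K': [[332.6773978685877, 0.0, 317.3121348992354], [0.0, 332.6773978685877, 203.47353170220947], [0.0, 0.0, 1.0]], 'position': [674.5119229288003, -174.18446544602995, 418.30751145064806], 'rotation': [-0.3113636682883729, -8.857361977820943e-05, -2.872357594703539]}
```

View pics/w0.png

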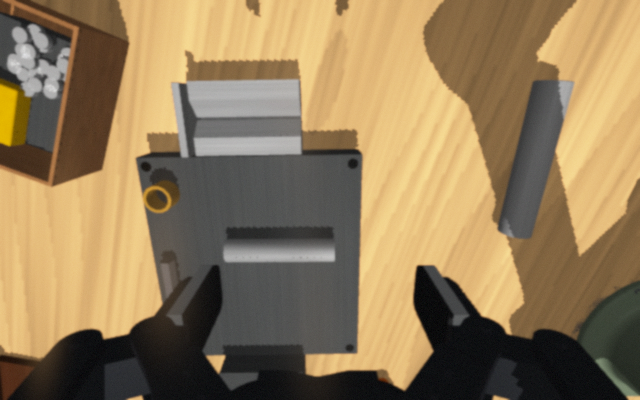

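View pics/w1.png

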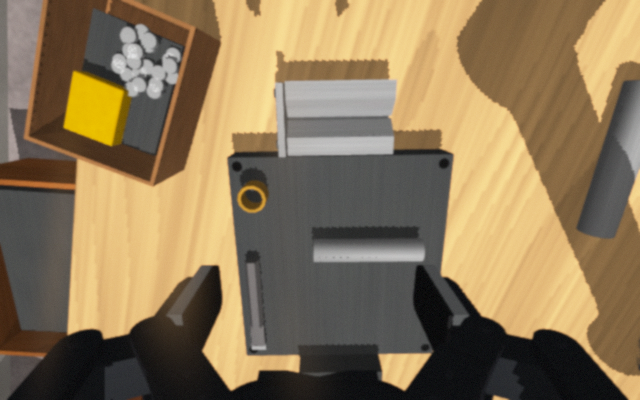

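Both wrist views show the plate, the bar and the V-block. In w0 the bar spans u 224–335 at row ~250, and in w1 u 314–424. The V-block is at rows 80–155 with its V-bottom at row ~118. The larger dark bar lies at w0 (537,160), off the plate. The bar on the plate is clearly the right one, so I take one enlarged crop to read edges.

Run:
```python
from h import *
a=cv2.imread("pics/w1.png")[70:270,220:460]
cv2.imwrite("pics/c1.png",cv2.resize(a,None,fx=3,fy=3,interpolation=cv2.INTER_CUBIC)[:600,:720])
for i,us in((0,(245,280,315)),(1,(335,370,405))):
    g=cv2.cvtColor(cv2.imread(f"pics/w{i}.png"),cv2.COLOR_BGR2GRAY)
    print(i,[g[222:270,u].tolist() for u in us[1:2]]); print(g[250,us[0]-35:us[0]-5].tolist(),g[250,us[2]+5:us[2]+35].tolist())
```

```text
0 [[84, 86, 88, 80, 69, 57, 53, 50, 49, 49, 52, 48, 49, 51, 51, 53, 62, 69, 72, 76, 81, 86, 96, 101, 108, 119, 129, 137, 147, 151, 159, 165, 171, 179, 181, 181, 177, 171, 167, 144, 112, 88, 85, 84, 86, 87, 87, 86]]
[82, 81, 81, 80, 80, 79, 80, 83, 78, 81, 81, 86, 93, 115, 138, 148, 149, 150, 148, 147, 150, 148, 147, 148, 147, 150, 147, 148, 147, 146] [150, 153, 152, 152, 150, 150, 152, 151, 154, 153, 153, 152, 153, 148, 129, 99, 88, 85, 84, 85, 86, 85, 83, 83, 83, 85, 86, 89, 88, 84]
1 [[85, 81, 85, 84, 71, 57, 42, 44, 42, 41, 41, 42, 44, 43, 43, 45, 55, 67, 74, 77, 83, 91, 98, 110, 119, 124, 135, 147, 153, 162, 170, 175, 181, 189, 187, 182, 182, 177, 165, 138, 102, 84, 82, 83, 82, 82, 82, 80]]
[87, 82, 87, 82, 85, 86, 86, 88, 86, 84, 88, 85, 92, 112, 138, 152, 152, 152, 150, 151, 152, 152, 155, 151, 154, 154, 151, 152, 152, 154] [155, 154, 155, 153, 156, 152, 156, 156, 157, 158, 153, 155, 156, 149, 131, 105, 88, 83, 84, 86, 87, 83, 85, 86, 87, 84, 82, 84, 83, 81]
```

View pics/c1.png

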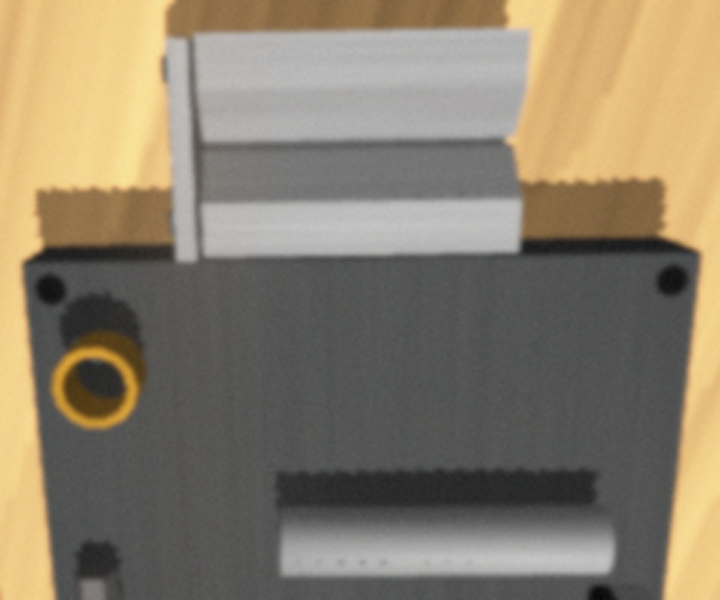

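Run:
```python
from h import *
import json
a,b=json.load(open("w.json"))
for n,u,v in(("barL",(223.4,250),(313.4,250)),("barR",(334.6,250),(424.7,250)),("plateR",(361,152.5),(452.3,154.7)),("plateL",(138,157),(228.5,156.5))):
    print(n,tri(ray(a,u),ray(b,v)))
pr=lambda n,uv,z:print(n,onz(b,uv,z)[:2].round(1))
pr("PR",(452.3,154.7),40);pr("PL",(228.5,157),40)
pr("vbR40",(393.3,154.7),39.5);pr("gR20",(393,136.7),39.5);pr("gL20",(287.7,136.7),39.5);pr("vbR-40",(396,80),39.5);pr("botL",(287.7,117.5),19.5);pr("botR",(390,116.5),19.5)
p=onz(b,(228.5,157),40)-onz(b,(452.3,154.7),40); print("yaw",np.arctan2(p[1],p[0]),np.linalg.norm(p))
# bar axis: bisecting silhouette rays -> plane
for us,t,l in((335,238,262),(405,238,262)):
    p,d1=ray(b,(us,t));_,d2=ray(b,(us,l)); d=d1/np.linalg.norm(d1)+d2/np.linalg.norm(d2); print("bar ax",(p+d*(54-p[2])/d[2]).round(1))
    print(" width",np.linalg.norm(onz(b,(us,t),54)-onz(b,(us,l),54)))
```

```text
barL (array([633.66906649,  -9.1778149 ,  66.47392618]), np.float64(0.2992565569653703))
barR (array([509.24272768, -43.90318345,  67.26787181]), np.float64(0.29817756779047794))
plateR (array([ 509.10650158, -155.36618002,   38.857766  ]), np.float64(2.678554161431563))
plateL (array([755.93346264, -82.81214508,  35.01160781]), np.float64(0.3902057891483362))
PR [ 509.2 -154.1]
PL [754.8 -83.6]
vbR40 [ 573.9 -136.2]
gR20 [ 581.  -155.3]
gL20 [ 695.1 -123.8]
vbR-40 [ 597.9 -212.6]
botL [ 701.5 -142.5]
botR [ 587.2 -175.2]
yaw 0.2795424307330557 255.53786410312043
bar ax [607.1 -10.2  54. ]
 width 31.811530955876478
bar ax [525.8 -32.6  54. ]
 width 31.911591845313943
```

Checks: bar top 67 (expected 68), plate top 39 (40), block width 80, plate edge 256 (260). All consistent. In the block frame the bar is at x≈-34, y≈152. Next: roll the bar partway.

```bash
cat >> h.py <<'E'
yaw=.275; ex=np.array([np.cos(yaw),np.sin(yaw)]); ey=np.array([-ex[1],ex[0]]); V=np.array([644,-158.3])
B=lambda x,y,z: [*(V+x*ex+y*ey),z]
O=[np.pi,0,yaw-np.pi/2]
def st(s=""):
    q=bot.get_state(); d=np.array(q["tcp_pos"][:2])-V
    print(s,"t %.1f"%q["t"],"blk",(d@ex).round(1),(d@ey).round(1),"z %.1f"%q["tcp_pos"][2],"F",np.round(q["contact_force"],1),"open",round(q["opening"],2))
E
python3 - <<'E'
from h import *
bot.movel(B(-34,194,130),O,max_speed=250); bot.grip(0.6)
print(bot.movel(B(-34,194,44),max_speed=90,threshold=8)); st()
print(bot.movel(B(-34,85,44),max_speed=40,threshold=15)); st()
m=imaging.camera_model("wrist"); cv2.imwrite("pics/r1.png",imaging.capture("wrist"))
for y in(0,20,60,71): print(y,proj(m,B(-34,y,54)).round())
E
```

```text
False
 t 6.9 blk -33.5 193.8 z 44.6 F [ 0.1 -0.3  0. ] open 0.6
False
 t 9.8 blk -34.0 85.1 z 44.0 F [0.9 0.7 0.6] open 0.6
0 [317.  83.]
20 [317. 126.]
60 [317. 203.]
71 [317. 223.]
```

View pics/r1.png

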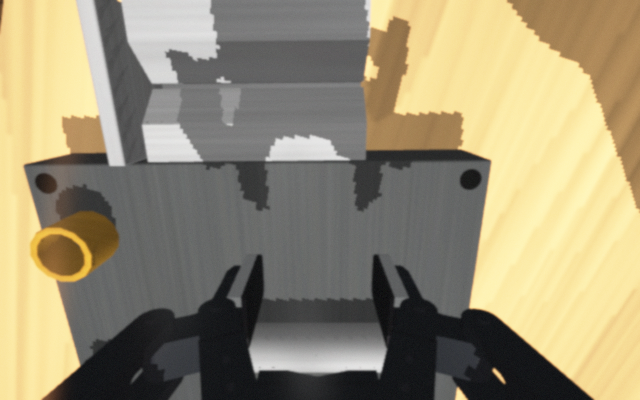

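Run:
```python
from h import *
m=imaging.camera_model("wrist"); print(m["position"])
for r in(300,322,347,372): 
    p=onz(m,(317,r),54)[:2]-V; print(r,(p@ex).round(1),(p@ey).round(1))
print(proj(m,B(-34,85,44)),proj(m,B(-34,85,60)), proj(m,B(-34,85,100)))
st()
m=imaging.camera_model("scene"); s=imaging.capture("scene")
cv2.imwrite("pics/s1.png",cv2.resize(s[170:270,260:430],None,fx=4,fy=4,interpolation=cv2.INTER_CUBIC))
for y in(71,85,99,110,120,130,140,152): 
    p=(proj(m,B(31,y,54))-[260,170])*4; print(y,p.round())
```

```text
[ 609.75793244 -161.75594241  221.88636268]
300 -33.8 119.3
322 -33.7 134.6
347 -33.7 152.9
372 -33.7 172.2
[317.42128767 239.0420702 ] [317.43820888 251.23026624] [317.49659049 293.28200877]
 t 9.9 blk -34.0 85.1 z 44.0 F [-0.1 -0.6 -0.6] open 0.59
71 [255. 246.]
85 [272. 239.]
99 [289. 233.]
110 [302. 228.]
120 [314. 223.]
130 [326. 218.]
140 [337. 214.]
152 [351. 209.]
```

View pics/s1.png

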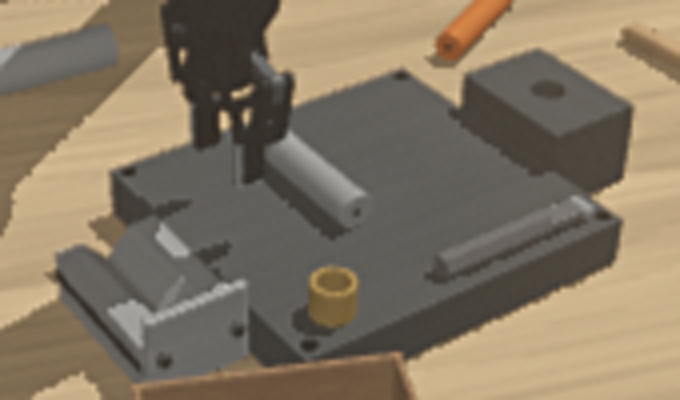

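Run:
```python
from h import *
s=imaging.camera_model("scene"); w=imaging.camera_model("wrist")
for z in(44,54,64,74):
  for x in(-64,-4): print(z,x,((proj(s,B(x,85,z))-[260,170])*4).round(), proj(w,B(x,85,z)).round())
a=imaging.capture("wrist");b=cv2.imread("pics/r1.png"); print(cv2.absdiff(a,b).max())
print((proj(s,B(-34-65,152,54))-[260,170])*4)
cv2.imwrite("pics/s2.png",cv2.resize(imaging.capture("scene")[180:225,290:360],None,fx=11,fy=11,interpolation=cv2.INTER_CUBIC)[:600,:800])
```

```text
44 -64 [201. 185.] [369. 239.]
44 -4 [245. 226.] [266. 239.]
54 -64 [201. 174.] [372. 246.]
54 -4 [245. 214.] [263. 246.]
64 -64 [201. 162.] [375. 255.]
64 -4 [245. 203.] [260. 255.]
74 -64 [200. 151.] [378. 264.]
74 -4 [245. 191.] [257. 264.]
95
[252.21570668 125.54785252]
```

View pics/s2.png

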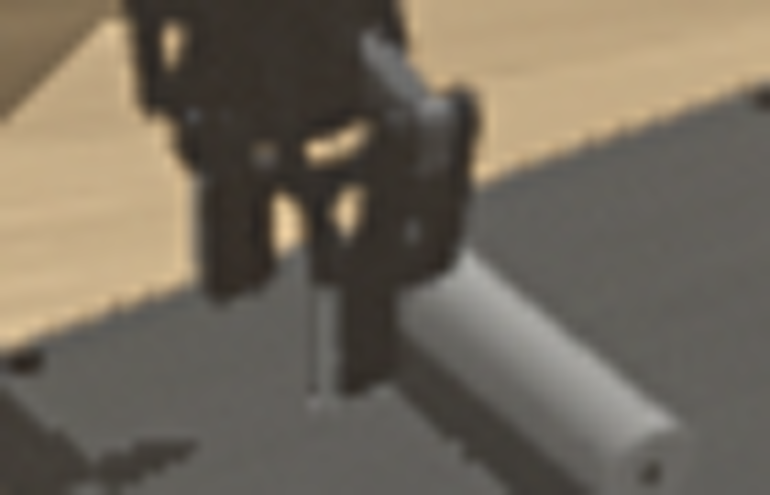

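The hand passed over the bar: the tips stand well above the reported TCP z, at about 74, and the bar is still at y≈152. I measure the true tip height by touching the plate gently.

Run:
```python
from h import *
w=imaging.camera_model("wrist"); print(proj(w,B(-130,40,40)),proj(w,B(130,40,40)),"seen 490,158 / 26,165")
print(bot.get_state()["orientation"])
r=bot.movel(B(-34,85,34),max_speed=25,threshold=5); st(r)
if not r: r=bot.movel(B(-34,85,24),max_speed=15,threshold=5); st(r)
```

```text
[491.37773547 161.19187671] [ 20.17610636 161.25670202] seen 490,158 / 26,165
[ 3.14156680e+00  3.06041877e-05 -1.29572822e+00]
False t 10.6 blk -34.1 85.1 z 33.8 F [ 0.5 -0.9  0.8] open 0.6
False t 11.4 blk -34.0 85.0 z 24.0 F [ 0.7 -0.7  0.3] open 0.6
```

Run:
```python
from h import *
r=bot.movel(B(-34,85,2),max_speed=15,threshold=4); st(r)
a=bot.get_state()["tcp_pos"][2]
if r: bot.movel(B(-34,85,a+3),max_speed=30)
st()
```

```text
False t 13.0 blk -33.9 85.0 z 2.1 F [-0.5 -0.3 -0.5] open 0.6
 t 13.0 blk -33.9 85.0 z 2.1 F [-0.5 -0.3 -0.5] open 0.6
```

Run:
```python
from h import *
s=imaging.capture("scene")[175:250,275:385]; w=imaging.capture("wrist")
a=cv2.resize(s,(440,300),interpolation=cv2.INTER_CUBIC); b=cv2.resize(w,(440,275))
cv2.imwrite("pics/k1.png",np.vstack([a,b]))
m=imaging.camera_model("scene"); wm=imaging.camera_model("wrist")
for z in(15,25,35,40): print(z,[((proj(m,B(x,85,z))-[275,175])*4).round() for x in(-64,-4)],[(proj(wm,B(x,y,z))*.6875+[0,300]).round() for x in(-64,-4) for y in (74,85)])
```

```text
15 [array([142., 197.]), array([185., 238.])] [array([257., 458.]), array([256., 471.]), array([180., 458.]), array([180., 471.])]
25 [array([142., 186.]), array([185., 227.])] [array([259., 464.]), array([258., 477.]), array([178., 464.]), array([178., 477.])]
35 [array([141., 175.]), array([185., 216.])] [array([262., 469.]), array([261., 483.]), array([175., 469.]), array([176., 483.])]
40 [array([141., 169.]), array([185., 210.])] [array([263., 473.]), array([262., 487.]), array([174., 473.]), array([175., 487.])]
```

View pics/k1.png

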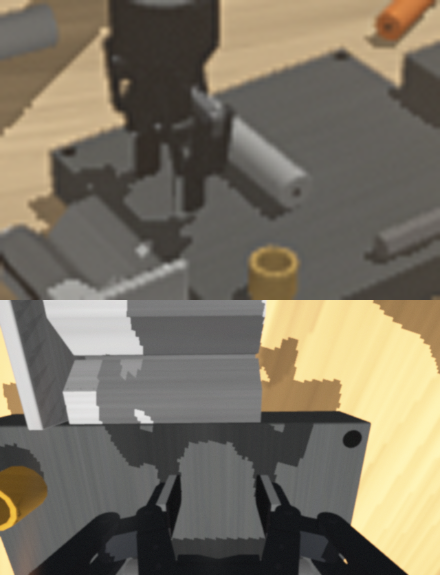

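Run:
```python
from h import *
r=bot.movel(B(-34,85,-9),max_speed=12,threshold=4); st(r)
a=bot.get_state()["tcp_pos"][2]
bot.movel(B(-34,85,a+55),max_speed=120); st()
```

```text
True t 13.3 blk -33.9 85.0 z 2.0 F [-0.4  0.1  6.1] open 0.6
 t 13.9 blk -34.4 85.3 z 56.5 F [-0.4 -0.2 -0.1] open 0.6
```

The tips touch the plate at a reported TCP z of 2, so at this opening they stand 38 mm above the TCP. I'll redo the push with that offset.

```bash
cat >> h.py <<'E'
def barrow():
    m=imaging.camera_model("wrist"); g=cv2.cvtColor(imaging.capture("wrist"),cv2.COLOR_BGR2GRAY).astype(int)
    c=g[:,300:335].mean(1).astype(int)
    ys=[((onz(m,(317,r),54)[:2]-V)@ey).round(0) for r in range(0,400,8)]
    print([(int(y),int(c[r])) for y,r in zip(ys,range(0,400,8))])
E
python3 - <<'E'
from h import *
bot.movel(B(-34,195,56),max_speed=200)
r=bot.movel(B(-34,195,8),max_speed=80,threshold=6); st(r)
if not r:
    print(bot.movel(B(-34,165,8),max_speed=40,threshold=12)); st(); barrow()
E
```

```text
False t 15.4 blk -33.8 194.8 z 8.1 F [-0.5  0.1 -0.6] open 0.6
False
 t 16.3 blk -34.1 165.0 z 7.9 F [ 0.7 -0.3  0.4] open 0.6
[(54, 55), (56, 55), (59, 55), (61, 56), (64, 55), (67, 55), (69, 55), (72, 56), (75, 56), (77, 56), (80, 56), (83, 56), (86, 56), (89, 56), (92, 55), (94, 56), (98, 56), (101, 56), (104, 57), (107, 57), (110, 57), (113, 57), (117, 58), (120, 101), (123, 108), (127, 115), (130, 114), (134, 118), (137, 119), (141, 113), (145, 105), (149, 110), (152, 108), (156, 107), (160, 107), (164, 106), (169, 106), (173, 106), (177, 105), (181, 104), (186, 104), (190, 103), (195, 103), (199, 102), (204, 101), (209, 101), (214, 100), (219, 41), (224, 30), (229, 28)]
```

Run:
```python
from h import *
print(bot.movel(B(-34,90,8),max_speed=35,threshold=15)); st(); bot.dwell(.3); barrow()
cv2.imwrite("pics/r2.png",imaging.capture("wrist"))
g=cv2.cvtColor(cv2.imread("pics/r2.png"),6); print(g[140:260:3,285].tolist()); print(g[140:260:3,345].tolist())
```

```text
False
 t 18.6 blk -34.0 90.1 z 8.0 F [0.7 0.2 0.8] open 0.6
[(-21, 127), (-19, 121), (-16, 93), (-14, 94), (-11, 95), (-8, 95), (-6, 97), (-3, 98), (0, 97), (2, 130), (5, 117), (8, 118), (11, 119), (14, 115), (17, 119), (20, 125), (23, 123), (26, 125), (29, 124), (32, 121), (35, 119), (38, 59), (42, 60), (45, 60), (48, 60), (52, 97), (55, 108), (59, 114), (63, 118), (66, 121), (70, 119), (74, 119), (78, 210), (82, 109), (85, 109), (90, 108), (94, 108), (98, 108), (102, 107), (106, 107), (111, 106), (115, 106), (120, 105), (125, 105), (129, 104), (134, 103), (139, 102), (144, 41), (149, 29), (154, 29)]
[129, 124, 122, 122, 120, 117, 115, 120, 88, 64, 64, 63, 65, 62, 62, 61, 63, 62, 63, 83, 99, 101, 105, 107, 108, 112, 116, 115, 117, 121, 119, 118, 118, 119, 120, 119, 118, 118, 203, 206]
[127, 124, 122, 123, 120, 119, 120, 119, 74, 56, 56, 58, 55, 55, 57, 54, 55, 54, 58, 79, 97, 100, 107, 107, 115, 117, 118, 118, 120, 123, 120, 122, 120, 123, 123, 121, 122, 117, 121, 153]
```

Run:
```python
from h import *
print(bot.movel(B(-34,39,8),max_speed=28,threshold=15)); st(); bot.dwell(.6); barrow()
cv2.imwrite("pics/r3.png",imaging.capture("wrist"))
st()
```

```text
False
 t 21.0 blk -34.0 39.1 z 8.0 F [0.4 0.1 0.8] open 0.6
[(-72, 139), (-70, 139), (-67, 139), (-65, 137), (-62, 137), (-59, 137), (-57, 137), (-54, 137), (-51, 138), (-49, 138), (-46, 139), (-43, 140), (-40, 111), (-37, 116), (-34, 118), (-31, 115), (-28, 120), (-25, 117), (-22, 99), (-19, 95), (-16, 98), (-13, 113), (-9, 116), (-6, 118), (-3, 118), (1, 115), (4, 110), (8, 192), (11, 146), (15, 230), (19, 230), (23, 234), (27, 231), (30, 229), (34, 115), (38, 114), (43, 113), (47, 111), (51, 110), (55, 108), (60, 107), (64, 105), (69, 104), (73, 103), (78, 102), (83, 101), (88, 101), (93, 39), (98, 29), (103, 27)]
 t 21.7 blk -34.0 39.0 z 8.0 F [ 0.4 -0.3 -0.4] open 0.6
```

Run:
```python
from h import *
bot.movel(B(-34,42,110),max_speed=200); bot.grip(0.0)
bot.movel(B(-60,30,110),max_speed=150); bot.dwell(.1); st()
m=imaging.camera_model("wrist"); w=imaging.capture("wrist")
cv2.imwrite("pics/k2.png",w)
for x in(-99,-60,31,60): print(x,[proj(m,B(x,y,z)).round() for y,z in((-14,39.3),(0,53.3),(14,39.3))])
for z in(100,110,120,130,140,150): print(z,proj(m,B(-60,30,z)).round(),proj(m,B(-60,19,z)).round())
```

```text
t 23.4 blk -59.5 29.9 z 110.2 F [ 0.4 -0.8  0.8] open -0.0
-99 [array([370., 146.]), array([372., 168.]), array([369., 182.])]
-60 [array([318., 146.]), array([318., 168.]), array([318., 183.])]
31 [array([196., 146.]), array([191., 168.]), array([200., 183.])]
60 [array([157., 146.]), array([151., 168.]), array([162., 183.])]
100 [318. 232.] [318. 216.]
110 [318. 239.] [318. 222.]
120 [318. 247.] [318. 228.]
130 [318. 255.] [318. 235.]
140 [318. 264.] [318. 244.]
150 [318. 274.] [319. 253.]
```

View pics/k2.png

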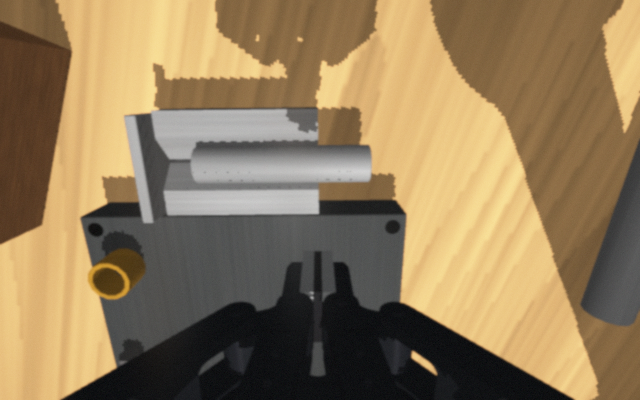

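The bar is seated in the groove: its ends at u 191 and 371 and rows ~146–182 match the prediction for x from -99 to 31. The shut tip at row ~250 again gives tips about 37 mm above the TCP. Now I push the free end with the hand turned a quarter.

Run:
```python
from h import *
O2=[np.pi,0,yaw-np.pi]
print(solve_ik(B(-126,0,60),O2))
bot.movel(B(-126,0,110),max_speed=150); bot.move_ptp(B(-126,0,60),O2)
r=bot.movel(B(-126,0,-3),max_speed=80,threshold=6); st(r)
if not r:
    r=bot.movel(B(-95,0,-3),max_speed=25,threshold=14); st(r)
    r=bot.movel(B(-75,0,-3),max_speed=15,threshold=11); st(r); bot.dwell(.3); st()
```

```text
[-0.48538024  0.46631792 -0.3599852   0.74449321  0.         -0.76038024]
False t 26.4 blk -125.7 -0.3 z -2.6 F [ 0.  -0.   0.6] open -0.0
False t 27.8 blk -96.3 0.3 z -3.2 F [-4.9 -1.7  3.9] open 0.0
True t 28.9 blk -81.7 0.8 z -3.7 F [-0.5 -0.8  0.7] open 0.0
 t 29.1 blk -82.5 1.1 z -4.2 F [ 0.4  0.6 -0.9] open -0.0
```

Contact tripped at x -81.7, where -81 was expected. I take the hand away and check the bar numerically from the same viewing pose (the picture allowance is used up).

Run:
```python
from h import *
bot.movel(B(-110,0,-3),max_speed=80); bot.movel(B(-110,0,110),max_speed=200)
bot.move_ptp(B(-60,30,110),O); bot.dwell(.2); st()
m=imaging.camera_model("wrist"); w=imaging.capture("wrist"); cv2.imwrite("pics/k3.png",w)
hsv=cv2.cvtColor(w,cv2.COLOR_BGR2HSV)
print("free end expect",[ (x,proj(m,B(x,0,46)).round(1)) for x in(-70,-73,-99)])
print(list(zip(range(318,350),hsv[162,318:350,1].tolist())))
print("stop expect",proj(m,B(60,0,50)).round(1)); print(list(zip(range(145,200,2),hsv[162,145:200:2,2].tolist())))
a=cv2.cvtColor(cv2.imread("pics/k2.png"),6);b=cv2.cvtColor(w,6)
print([a[140:190:2,u].tolist() for u in(300,)],[b[140:190:2,u].tolist() for u in(300,200)])
```

```text
t 31.9 blk -60.2 29.9 z 109.9 F [ 0.8 -0.4 -0.1] open -0.0
free end expect [(-70, array([330.7, 166.5])), (-73, array([334.8, 166.5])), (-99, array([370. , 166.4]))]
[(318, 6), (319, 3), (320, 3), (321, 2), (322, 2), (323, 3), (324, 3), (325, 3), (326, 2), (327, 2), (328, 2), (329, 6), (330, 38), (331, 87), (332, 110), (333, 117), (334, 121), (335, 123), (336, 122), (337, 121), (338, 120), (339, 121), (340, 122), (341, 120), (342, 120), (343, 121), (344, 119), (345, 119), (346, 117), (347, 118), (348, 119), (349, 122)]
stop expect [151.7 167.7]
[(145, 69), (147, 72), (149, 94), (151, 149), (153, 156), (155, 160), (157, 157), (159, 156), (161, 156), (163, 155), (165, 156), (167, 156), (169, 157), (171, 156), (173, 156), (175, 156), (177, 157), (179, 155), (181, 158), (183, 155), (185, 154), (187, 156), (189, 156), (191, 154), (193, 156), (195, 157), (197, 157), (199, 157)]
[[145, 87, 83, 83, 94, 104, 115, 122, 136, 147, 157, 163, 173, 179, 187, 191, 193, 188, 181, 176, 167, 141, 124, 117, 130]] [[149, 88, 83, 83, 96, 103, 112, 123, 135, 146, 159, 164, 173, 182, 189, 197, 202, 195, 189, 181, 170, 144, 120, 121, 125], [155, 90, 73, 70, 76, 88, 102, 115, 130, 139, 149, 156, 161, 172, 179, 180, 181, 181, 175, 171, 163, 144, 123, 115, 115]]
```

The free end is at u 330.4 (expected 330.7 when home), and the bar runs right up to the stop at u 150 with no gap. It is parallel and seated, and the hand is clear.

```bash
python3 -c "
from bench import bot
print(bot.sign_off())"
```

```text
the job is handed in; nothing more can be done
None
```

The bar rolled about one and a half turns over the plate into the V-groove and was pushed along until its end met the stop plate; the hand was then withdrawn and the job handed in at about 32 s, with no verdict returned.

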